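# Clamp a painted strip in the rocker jig

## Robot

A 6-joint arm with a two-finger parallel gripper is mounted at the origin on the work surface. World frame = base frame: x ahead of the robot, y to its left, z up, the work surface at z = 0. Lengths are in m, angles in degrees, forces in N, time in s.
With the tool pointing down it reaches from about 0.4 to 0.825 m from the base axis. Payload 7 kg.
Tool frame: the origin (TCP) lies midway between the tips of the shut fingers; the grasp point (between the pads) lies ctrl.tcp_to_grasp behind it (ctrl.tcp_to_grasp is the distance from the TCP to the grasp point, in m); z points along the fingers, y is the line along which they close (so a half turn about z gives the same grasp; the last joint's range is limited). The gripper opens to 88 mm and grips with 3 to 60 N. Pads are 19 mm wide; open, the fingers measure 130 mm over their backs; the gripper's body (78 mm by 193 mm) begins 47 mm behind the grasp point.
Start: joints at [82.053, 20.546, 0.682, 0, -70.136, -16.507], TCP at [0.279, 0.614, 0.227] pointing down, gripper open.
Joint ranges: [-176.03, 176.03], [-82.01, 121.73], [-58.28, 71.71], [-173.87, 95.51], [-174.79, -0.11], [-173.66, 173.66]. Speed limits (degrees/s): [136.94, 136.94, 172.46, 180, 180, 180].

## Interface

Orientations are given as [roll, pitch, yaw] about the fixed x, y, z axes, in that order (R = Rz(yaw) Ry(pitch) Rx(roll)).
In Python, from plant import ctrl, imaging, close_job gives the robot as it stands.
- The arm moves only by the shell command python3 -m crank 'ROWS'. ROWS is JSON, a list of rows, each a list of 3 entries, a list of its own where there are three numbers: the shift along the world's x, y, z in m, then the turn, a rotation vector about the world's x, y, z in degrees, then the opening, from -1 (shut) to 1 (fully open), so that 0 is half open. A call has 1 to 12 rows; each row shifts and turns the commanded pose from where the row before left it; what a row does not reach is not made up. A row lasts 1/10 s, in which the tool goes at most 50 mm and 8.59 degrees, less where a joint would pass 70% of its speed; a pose out of reach is approached as far as the arm can. A call is refused whole if a number of a shift passes 0.05 or a number of a turn 8.59, either way. A call with a gripper value outside its range is refused whole. The fingers move at their own pace and stop on an object; the grip force is fixed at half the most. Time passes only in rows, so rows that do not move let the fingers close. It gives the time, the measured TCP pose, the force, the opening and the grip force at its end, in the units of the state.
- ctrl.get_obs(): the state, without advancing time (a new reading comes with each control period).
- imaging.snapshot(name): name is "side" or "top" or "wrist"; returns (picture, depth): 400x640x3 uint8, blue, green, red; 400x640 float32, m along the optical axis (not along the pixel's ray), 0 where there is no reading.
- imaging.camera_model(name): a dict with "mtx" (3x3 intrinsics, pixels), "D" ([k1, k2, p1, p2, k3] as OpenCV has them; the pictures are not rectified), "R" (3x3) and "t" (3): a world point X has camera coordinates R X + t. Camera axes: x right, y down, z forward; pixel columns grow to the right and rows downward; lengths in m; the calibration is good to about 2 mm. A picture is of the moment at which its call begins: read the wrist's pose just before it. camera_model takes no time and is no camera call; for the wrist camera it gives the pose at the moment of the call.
- close_job(): hands the job in; it is judged then, once.
The state is a dict: "clock": time; "joint_pos": joint angles; "qvel": joint speeds; "tau": joint torques, N m; "tool_pos": TCP position; "orientation": TCP orientation; "force": force on the tool from outside, world axes, zero at the start; "moment": the same for the moment, N m; "opening": finger opening in m; "gripper_force": force on a finger pad.
Only numpy, scipy, OpenCV 4.12 (cv2) and the standard library are available. Lean on these libraries where they do the work, as an engineer would, in place of code of your own. Each camera call takes 0.05 s, during which the arm holds its last target. There are 200 camera calls.

## Task

Clamp the painted plywood strip in the holding jig so it can be worked on: press the red end of the rocker arm right down so that its other end, with the rubber foot, tips fully up; slide the strip along its channel, under the raised foot, until it is home against the metal stop; then press the blue end down so that the foot grips the strip firmly, and let go. Never push on the arm or the strip with more than 22 N, and leave the tin, the cup and the tub where they are.

Things in the scene. Friction and masses are not known exactly. Their poses are not given: they have to be found in the camera images.
- jig: fixed plywood jig on the table, bed 8 mm thick, with a grey fork post that carries a wooden rocker arm, and a channel for the strip. Origin on the table right under the pivot; z up, x along the channel towards the stop. The pivot pin runs along x, 70 mm above the table, its fork reaching 84 mm
- channel_mouth (a point): middle of the channel's open end, on top of the bed (8 mm above the table), at x = -215, y = +110 mm in the jig's frame. The channel runs from here along the jig's x to the stop, 63 mm wide between two dark rails 6 mm high
- stop_face (a point): centre of the face of the aluminium end stop (16 mm high on the bed) that the strip's front end must meet; at x = +50, y = +110, z = 16 mm in the jig's frame, axes as the jig's
- pivot (a point): centre of the pivot, 70 mm above the table at x = y = 0 of the jig. Pivot friction keeps the arm where it is left: about 7 N at a pad moves it
- rocker (a joint): tilt of the rocker arm (250 x 26 x 14 mm, pivoted at its middle) about the jig's x, rad: 0 is level, positive is blue foot end up and red end down; firm stop at +0.32, fully tipped up. At the start the foot end is a little low (-0.075 to -0.06) and the foot bars the channel
- red_pad (a point): middle of the top of the red pad (26 x 34 mm), on a rubber cushion (4 N per mm, 5 mm of give) on the arm's tail, 110 mm from the pivot on the jig's -y side; moves with the arm, about 93 mm above the table at the start and 47 to 51 mm with the arm pressed fully down
- blue_pad (a point): middle of the top of the blue pad (26 x 32 mm) on the arm's foot end, 110 mm from the pivot on the jig's +y side, right above the foot; moves with the arm. A push here first overcomes about 7 N of pivot friction, the rest goes into the foot. 13 to 17 N with the foot on the strip grips it well
- foot_root (a point): point on the arm's underside below the blue pad, where the foot's spindle comes out. The sprung rubber foot (22 mm across, 8 N per mm, travel 5 mm) hangs from it. Its underside is 35 to 46 mm below this point, set anew each time and not measured: feel where it meets the strip. Left alone, it must still press with over 3 N; pivot friction can keep up to about 7 N
- strip: loose plywood strip, 120 x 60 x 16 mm, a ring pattern painted on its rear half; origin at the centre of its underside, x along its length towards its front end (the end that meets the stop), z up. It starts lying in the channel, its front 65 to 90 mm short of the stop, just clear of the foot
- strip_front (a point): centre of the strip's front end face, axes as the strip's
- strip_back (a point): centre of the strip's rear end face (the one to push on), 8 mm above the bed; nothing stands in the channel behind it
- brush_tin: loose steel tin, 68 mm across, 85 mm high, brushes sticking up to 155 mm; origin at the centre of its underside; leave alone
- sand_cup: loose clear cup, 72 mm across, 75 mm high; origin at the centre of its underside; leave alone
- pigment_tub: loose white tub, 84 mm across, 95 mm high; origin at the centre of its underside; leave alone
Mind the look-alikes: they are no part of the job. There is more than one size of the strip; the one meant has the size given above.

How it is judged:
By the outcome, as a careful person would: the job done as asked, in the order asked, and still so for the second after the job is handed in, with the robot touching nothing.
It also fails if it takes over 61 s, if anything falls off the work surface, if the arm or the gripper's body presses on something with over 40 N, if the wrist force passes 120 N, or if a joint passes its speed limit or range.

## Working session

There is one attempt and no reset: what is moved stays moved. The work goes in short steps, Python scripts to look and compute and a shell command to move; the robot and the scene stay as the last step left them, time stands still between calls to the robot, and variables do not carry over. Pictures are saved under pics/ and viewed, at most 10 in all, crops included, and the job is handed in when it is done.

```bash
mkdir -p pics; ls
cat > h.py <<'E'
import numpy as np, cv2, json
from plant import ctrl, imaging, close_job
def snap(n, f=None):
    m=imaging.camera_model(n); p,d=imaging.snapshot(n)
    if f: cv2.imwrite('pics/'+f,p)
    np.savez(''+n+'.npz',p=p,d=d,**{k:np.array(m[k]) for k in('mtx','D','R','t')})
    return p,d,m
def load(n): 
    z=np.load(''+n+'.npz'); return z['p'],z['d'],z
def ray(m,uv):
    q=cv2.undistortPoints(np.array(uv,float).reshape(-1,1,2),np.array(m['mtx']),np.array(m['D'])).reshape(-1,2)
    return np.c_[q,np.ones(len(q))]@np.array(m['R']), -np.array(m['R']).T@np.array(m['t'])
def plane(m,uv,z):
    r,c=ray(m,uv); return c+r*((z-c[2])/r[:,2])[:,None]
def dep(m,uv,d):
    r,c=ray(m,uv); uv=np.array(uv).reshape(-1,2)
    return np.array([c+r[i]*np.median(d[int(v)-1:int(v)+2,int(u)-1:int(u)+2]) for i,(u,v) in enumerate(uv)])
def proj(m,X):
    return cv2.projectPoints(np.array(X,float).reshape(-1,3),cv2.Rodrigues(np.array(m['R']))[0],np.array(m['t']),np.array(m['mtx']),np.array(m['D']))[0].reshape(-1,2)
E
python3 - <<'E'
from h import *
for n in('top','side','wrist'): snap(n,n+'0.png')
print(ctrl.get_obs(), ctrl.tcp_to_grasp)
E
```

```text
pics
{'clock': 0.15, 'joint_pos': array([ 8.20524494e+01,  2.05835614e+01,  6.46036496e-01, -1.37693710e-02,
       -7.01374393e+01, -1.65065575e+01]), 'qvel': array([-0.02887808, -0.09478229,  0.25164532,  0.10065184, -0.06678867,
       -0.04434214]), 'tau': array([-1.42985282e-03, -5.83272529e+01,  2.93289846e+01,  7.00120032e+00,
        8.79552565e-03, -1.02661363e-04]), 'tool_pos': array([0.27930534, 0.61408988, 0.2258247 ]), 'orientation': array([ 1.79924447e+02, -8.88870632e-03, -2.44587891e+01]), 'force': array([-0.64264812, -0.37337417,  0.4801388 ]), 'moment': array([ 0.02406133, -0.01903842, -0.02318748]), 'gripper_force': 0.0, 'opening': 0.08788909912094196} 0.0188
```

View pics/top0.png

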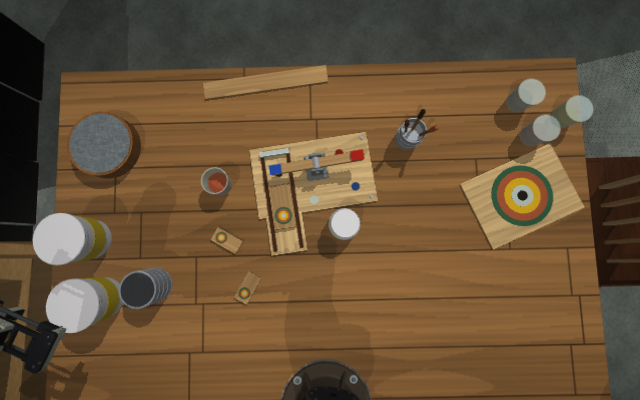

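View pics/side0.png

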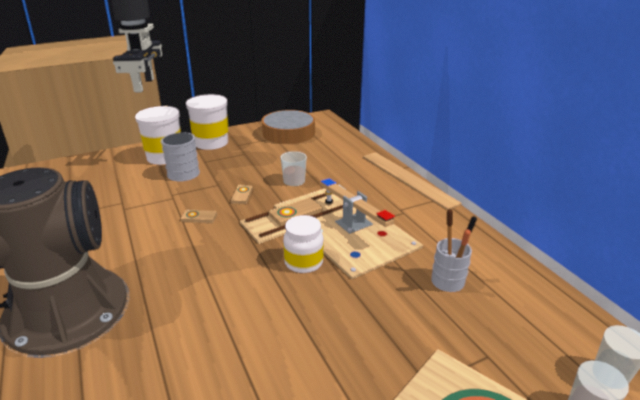

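The top view shows the jig at about (313,175), with the blue pad at (276,169), the red pad at (357,155), the pivot fork at (316,166) and the stop at (275,152). The strip, with its ring pattern at (284,215), lies in the channel, whose mouth is near (288,250). In the way are the cup (215,181), tub (344,223) and tin (411,133).

Candidates for the strip:
- Channel piece at (284,215): this is the one, lying in the channel and about 120x60 mm.
- Loose small strips at (226,240) and (247,288): look-alikes.
- Large ring target at (521,195): a look-alike.

The red dot (338,153) and blue dot (355,186) are flat look-alikes of the pads.

Run:
```python
from h import *
p,d,m=load('top')
print('cam',-m['R'].T@m['t'])
h=cv2.cvtColor(p,cv2.COLOR_BGR2HSV)
def blobs(mask,nm):
    n,l,s,c=cv2.connectedComponentsWithStats(mask.astype(np.uint8))
    for i in range(1,n):
        if s[i,4]>15 and 190<c[i][0]<440 and 110<c[i][1]<260: print(nm,c[i].round(1),s[i], dep(m,[c[i]],d).round(4))
blobs((h[...,0]>105)&(h[...,0]<130)&(h[...,1]>130),'blue')
blobs(((h[...,0]<6)|(h[...,0]>174))&(h[...,1]>160),'red')
for nm,uv in dict(strip=(284,225),stop=(275,152),bed=(340,195),cup=(215,181),tub=(344,223),tin=(411,133),tab=(300,300)).items(): print(nm,dep(m,[uv],d).round(4))
c=cv2.resize(p[120:270,195:435],None,fx=3.3,fy=3.3,interpolation=cv2.INTER_CUBIC); cv2.imwrite('pics/topc.png',c)
```

```text
cam [0.4388009  0.00813835 1.09930163]
blue [274.8 169. ] [269 164  12  11 100] [[0.6301 0.1193 0.0709]]
blue [355.2 186. ] [352 183   7   7  39] [[ 0.5877 -0.0982  0.0077]]
red [338.7 151.5] [336 150   7   4  23] [[ 0.6873 -0.0552  0.0075]]
red [356.8 154.7] [351 150  13  11 118] [[ 0.6582 -0.0972  0.0927]]
strip [[0.483  0.1015 0.024 ]]
stop [[0.6876 0.1235 0.0217]]
bed [[ 0.5635 -0.0551  0.0068]]
cup [[0.6082 0.2883 0.0333]]
tub [[ 0.4814 -0.058   0.0934]]
tin [[ 0.7217 -0.2496  0.0564]]
tab [[0.2782 0.0631 0.0004]]
```

View pics/topc.png

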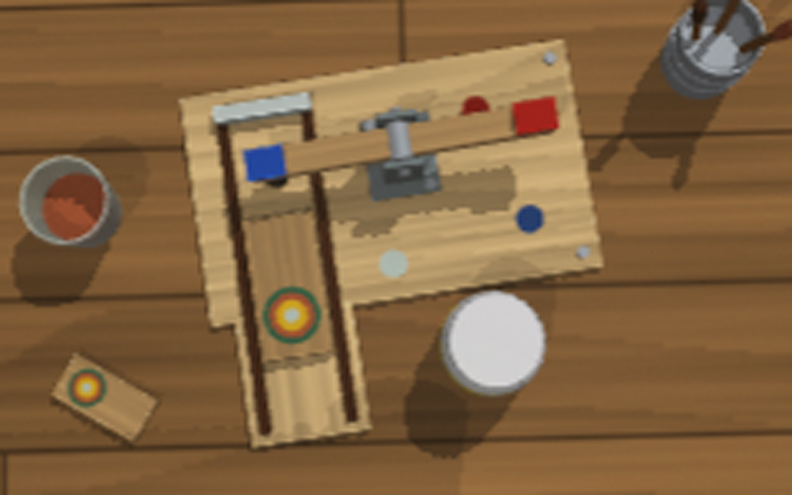

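The crop confirms the choice: the 120x60 strip with rings on its rear half sits in the channel (rear edge at crop (297,362)), with the foot just ahead of its front. From the two pads, jig yaw is about 7.4° and the pivot about (0.644, 0.011). I'll close the gripper and head above the red pad.

```bash
python3 -m crank '[[[0.021,-0.0395,0],[0,0,-8.3],-1],[[0.021,-0.0395,0],[0,0,-8.3],-1],[[0.021,-0.0395,0],[0,0,-8.3],-1],[[0.021,-0.0395,0],[0,0,-8.3],-1],[[0.021,-0.0395,0],[0,0,-8.3],-1],[[0.021,-0.0395,0],[0,0,-8.3],-1],[[0.021,-0.0395,0],[0,0,-8.3],-1],[[0.021,-0.0395,0],[0,0,0],-1],[[0.021,-0.0395,0],[0,0,0],-1],[[0.021,-0.0395,0],[0,0,0],-1],[[0.021,-0.0395,0],[0,0,0],-1],[[0.021,-0.0395,0],[0,0,0],-1]]'
python3 - <<'E'
from h import *
p,d,m=load('top')
P=plane(m,[(195+297/3.3,120+362/3.3),(195+262/3.3,120+368/3.3),(195+330/3.3,120+356/3.3)],.024); print('strip rear',P.round(4))
B=np.array([.6301,.1193]);R=np.array([.6582,-.0972]);y=(B-R)/np.linalg.norm(B-R);x=np.array([y[1],-y[0]]);O=(B+R)/2
print(O,x,y,np.degrees(np.arctan2(x[1],x[0])),'stop',O+.05*x+.11*y,'mouth',O-.215*x+.11*y)
print('rear in jig',[(q[:2]-O)@np.c_[x,y] for q in P])
s=plane(m,[(195+215/3.3,120+122/3.3),(195+312/3.3,120+108/3.3)],.024); print('stop in jig',[(q[:2]-O)@np.c_[x,y] for q in s])
s=plane(m,[(195+252/3.3,120+446/3.3),(195+371/3.3,120+429/3.3)],.008); print('mouth in jig',[(q[:2]-O)@np.c_[x,y] for q in s])
E
```

```text
clock: 1.35
tool_pos: [0.5319, 0.1387, 0.2266]
orientation: [-180.0, 0.0, -82.5]
force: [1.3, 1.2, 0.3]
opening: 0.0015
gripper_force: 0.0
strip rear [[0.4702 0.0989 0.024 ]
 [0.466  0.128  0.024 ]
 [0.4744 0.0715 0.024 ]]
[0.64415 0.01105] [0.99168195 0.12871253] [-0.12871253  0.99168195] 7.395200682172988 stop [0.67957572 0.12657064] mouth [0.41678    0.09246182]
rear in jig [array([-0.16121284,  0.10954617]), array([-0.16165299,  0.13889172]), array([-0.16051668,  0.08182136])]
stop in jig [array([0.04942903, 0.14864052]), array([0.04858075, 0.06588585])]
mouth in jig [array([-0.22389313,  0.15807689]), array([-0.22521201,  0.05785871])]
```

```bash
python3 -m crank '[[[0.021,-0.0393,0],[0,0,0],-1],[[0.021,-0.0393,0],[0,0,0],-1],[[0.021,-0.0393,0],[0,0,0],-1],[[0.021,-0.0393,0],[0,0,0],-1],[[0.021,-0.0393,0],[0,0,0],-1],[[0.021,-0.0393,-0.02],[0,0,0],-1],[[0,0,-0.03],[0,0,0],-1],[[0,0,0],[0,0,0],-1]]'
python3 - <<'E'
from h import *
p,d,m=snap('wrist','w1.png'); print(ctrl.get_obs()['tool_pos'],ctrl.get_obs()['force'])
h=cv2.cvtColor(p,cv2.COLOR_BGR2HSV)
for nm,k in (('red',((h[...,0]<6)|(h[...,0]>174))&(h[...,1]>160)),('blue',(h[...,0]>105)&(h[...,0]<130)&(h[...,1]>130))):
    n,l,s,c=cv2.connectedComponentsWithStats(k.astype(np.uint8))
    for i in range(1,n):
        if s[i,4]>200: print(nm,c[i].round(1),s[i],dep(m,[c[i]],d).round(4),plane(m,[c[i]],.093).round(4))
E
```

```text
clock: 2.15
tool_pos: [0.6547, -0.0966, 0.1713]
orientation: [179.5, 0.1, -82.7]
force: [-0.4, -0.5, 0.3]
opening: 0.0002
gripper_force: 0.0
[ 0.65583734 -0.09598861  0.17419221] [ 0.16957134  0.54149356 -0.01754669]
red [313.  205.5] [298 187  30  35 789] [[ 0.6574 -0.0978  0.0944]] [[ 0.6573 -0.0974  0.093 ]]
blue [  6.4 210.6] [   0  131   21  120 1231] [[ 1.8207  0.296  -0.634 ]] [[ 0.9489 -0.0557  0.093 ]]
```

View pics/w1.png

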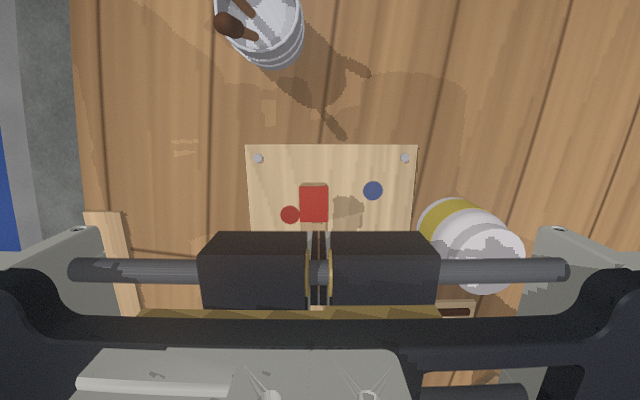

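The wrist view shows the red pad in full at (313,205), height 93 mm, at (0.657,-0.097). The flat red dot sits beside it at (290,214). Next I descend and press slowly.

```bash
python3 -m crank '[[[0.001,-0.001,-0.03],[0,0,0],-1],[[0.001,0,-0.03],[0,0,0],-1],[[0,0,-0.01],[0,0,0],-1],[[0,0,-0.004],[0,0,0],-1],[[0,0,-0.002],[0,0,0],-1],[[0,0,-0.002],[0,0,0],-1],[[0,0,-0.002],[0,0,0],-1],[[0,0,-0.002],[0,0,0],-1]]'
```

```text
clock: 3.0
tool_pos: [0.6598, -0.0963, 0.0953]
orientation: [-179.9, -0.0, -82.5]
force: [0.6, -0.7, -0.8]
opening: 0.0007
gripper_force: 0.0
```

```bash
python3 -m crank '[[[-0.001,0,-0.002],[0,0,0],-1],[[0,0,-0.002],[0,0,0],-1],[[0,0,-0.002],[0,0,0],-1],[[0,0,-0.002],[0,0,0],-1]]'; python3 -m crank '[[[0,0,-0.003],[0,0,0],-1],[[0,0,-0.003],[0,0,0],-1],[[0,0,-0.003],[0,0,0],-1],[[0,0,-0.003],[0,0,0],-1]]'
```

```text
clock: 3.4
tool_pos: [0.6594, -0.0971, 0.0881]
orientation: [-179.9, -0.1, -82.5]
force: [0.2, -2.8, 7.8]
opening: 0.0005
gripper_force: 3.8
clock: 3.8
tool_pos: [0.6596, -0.098, 0.0764]
orientation: [-179.9, -0.1, -82.5]
force: [-0.3, -6.1, 8.6]
opening: 0.0001
gripper_force: 4.3
```

```bash
python3 -m crank '[[[0,-0.001,-0.003],[0,0,0],-1],[[0,-0.001,-0.003],[0,0,0],-1],[[0,-0.001,-0.003],[0,0,0],-1],[[0,0,-0.003],[0,0,0],-1]]';python3 -m crank '[[[0,0,-0.003],[0,0,0],-1],[[0,0,-0.003],[0,0,0],-1],[[0,0,-0.002],[0,0,0],-1],[[0,0,-0.002],[0,0,0],-1]]'
```

```text
clock: 4.2
tool_pos: [0.6598, -0.099, 0.0641]
orientation: [-179.8, -0.0, -82.5]
force: [-0.0, 2.9, 9.1]
opening: 0.0
gripper_force: 3.8
clock: 4.6
tool_pos: [0.6598, -0.0989, 0.0541]
orientation: [-179.8, -0.0, -82.5]
force: [-0.1, 3.4, 8.7]
opening: 0.0004
gripper_force: 3.7
```

```bash
python3 -m crank '[[[0,0,-0.0015],[0,0,0],-1],[[0,0,-0.0015],[0,0,0],-1]]';python3 -m crank '[[[0,0,-0.001],[0,0,0],-1],[[0,0,-0.0005],[0,0,0],-1]]'; python3 -m crank '[[[0,0,-0.0005],[0,0,0],-1],[[0,0,-0.0005],[0,0,0],-1]]'
```

```text
clock: 4.8
tool_pos: [0.6598, -0.099, 0.0511]
orientation: [-179.8, -0.0, -82.5]
force: [-0.3, 3.4, 10.0]
opening: 0.0003
gripper_force: 4.1
clock: 5.0
tool_pos: [0.6599, -0.0988, 0.0501]
orientation: [-179.8, -0.0, -82.5]
force: [-1.9, 4.2, 14.0]
opening: 0.0006
gripper_force: 5.7
clock: 5.2
tool_pos: [0.66, -0.0988, 0.0496]
orientation: [-179.8, -0.0, -82.5]
force: [-3.7, 4.3, 14.9]
opening: -0.0001
gripper_force: 6.6
```

```bash
python3 -m crank '[[[0,0,-0.0006],[0,0,0],-1],[[0,0,0],[0,0,0],-1]]'; python3 -c "
from h import *
o=ctrl.get_obs();print(o['tool_pos'],o['force'])
snap('side','side1.png');snap('top','top1.png')
p=cv2.imread('pics/side1.png');cv2.imwrite('pics/s1c.png',cv2.resize(p[150:280,230:430],None,fx=3.5,fy=3.5))"
```

```text
clock: 5.4
tool_pos: [0.66, -0.0988, 0.0492]
orientation: [-179.8, -0.0, -82.5]
force: [-4.0, 4.6, 16.9]
opening: 0.0002
gripper_force: 7.2
[ 0.65998109 -0.0987606   0.0492358 ] [-3.96788499  4.60360271 16.85450578]
```

View pics/s1c.png

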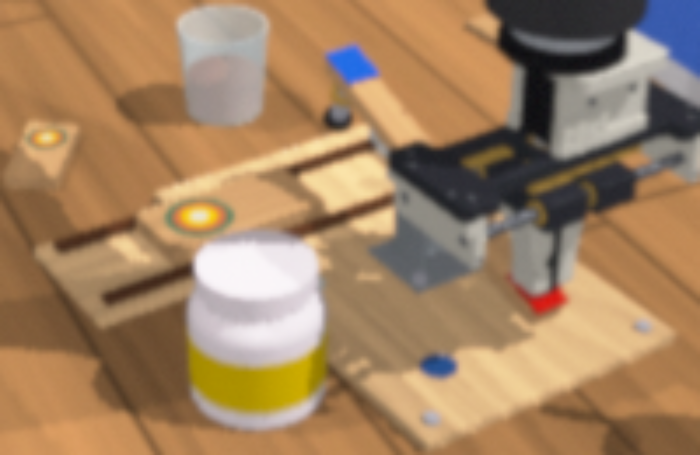

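The side view shows the foot end raised high at crop (350,60) with the red pad pressed at (540,298). Force climbs about 4 N/mm, so the arm is on its stop. I'll lift clear and check the tilt.

```bash
python3 -m crank '[[[0,0,0.01],[0,0,0],-1],[[0,0,0.045],[0,0,0],-1],[[0,0,0.05],[0,0,0],-1],[[0,0,0.05],[0,0,0],-1],[[-0.0305,0.028,0],[0,0,8.2],-1],[[-0.0305,0.028,0],[0,0,8.2],-1],[[-0.0305,0.028,0],[0,0,8.2],-1],[[-0.0305,0.028,0],[0,0,8.2],-1],[[-0.0305,0.028,0],[0,0,8.2],-1],[[-0.0305,0.028,0],[0,0,8.2],-1],[[-0.0305,0.028,0],[0,0,8.2],-1],[[0,0,0],[0,0,8.2],-1]]'
python3 -m crank '[[[0,0,0],[0,0,8.2],-1],[[0,0,0],[0,0,8.2],-1],[[0,0,0],[0,0,8],-1],[[0,0,0],[0,0,0],-1]]'
python3 - <<'E'
from h import *
p,d,m=snap('top','top2.png')
h=cv2.cvtColor(p,cv2.COLOR_BGR2HSV)
for nm,k in (('red',((h[...,0]<6)|(h[...,0]>174))&(h[...,1]>160)),('blue',(h[...,0]>105)&(h[...,0]<130)&(h[...,1]>130))):
    n,l,s,c=cv2.connectedComponentsWithStats(k.astype(np.uint8))
    for i in range(1,n):
        if s[i,4]>20 and 190<c[i][0]<440 and 110<c[i][1]<260: print(nm,c[i].round(1),s[i],dep(m,[c[i]],d).round(4))
E
```

```text
clock: 6.7
tool_pos: [0.442, 0.0985, 0.2019]
orientation: [-179.9, 0.0, -16.4]
force: [0.0, 0.7, -0.1]
opening: 0.0002
gripper_force: 0.0
clock: 7.1
tool_pos: [0.4446, 0.0965, 0.2015]
orientation: [-180.0, 0.0, 7.6]
force: [0.5, -0.5, 0.3]
opening: 0.0005
gripper_force: 0.0
red [338.8 152.6] [336 150   7   6  38] [[ 0.6842 -0.0557  0.0074]]
red [355.3 158. ] [350 154  12   9 101] [[ 0.6584 -0.0974  0.0498]]
blue [276.2 165.5] [270 161  13  10 111] [[0.6313 0.1113 0.1125]]
blue [355.2 186. ] [352 183   7   7  39] [[ 0.5877 -0.0983  0.0075]]
```

The red pad top is now at 49.8 mm and the blue pad at 112.5 mm. The tilt change fits 0.32 rad, so the arm is fully tipped and holding. Now I descend behind the strip.

```bash
python3 -m crank '[[[-0.012,-0.001,-0.045],[0,0,0],-1],[[0,0,-0.05],[0,0,0],-1],[[0,0,-0.05],[0,0,0],-1],[[0,0,-0.025],[0,0,0],-1],[[0,0,-0.012],[0,0,0],-1],[[0,0,-0.005],[0,0,0],-1],[[0,0,0],[0,0,0],-1]]'
python3 - <<'E'
from h import *
o=ctrl.get_obs();print(o['tool_pos'],o['force'])
p,d,m=snap('wrist','w2.png')
E
```

```text
clock: 7.85
tool_pos: [0.4328, 0.0954, 0.0141]
orientation: [180.0, 0.1, 7.3]
force: [0.3, -0.2, 1.0]
opening: 0.0003
gripper_force: 0.0
[0.43277402 0.09542785 0.0140887 ] [ 0.32357765 -0.1891884   1.00931508]
```

View pics/w2.png

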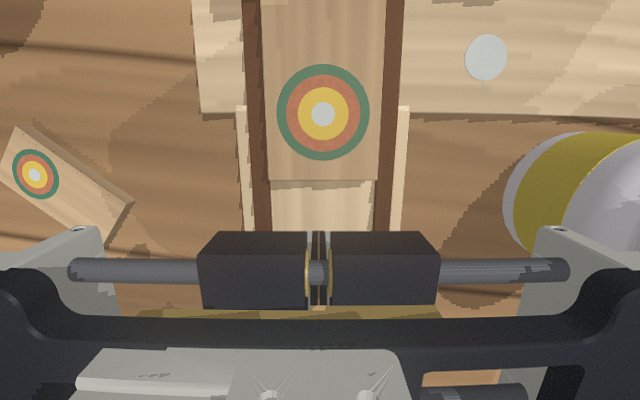

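The wrist view shows the fingers centred in the channel (rails at x≈257 and 388) with the strip's rear edge ahead at row 180. The tub is clear to the right. I push along jig x.

```bash
python3 -m crank '[[[0.0099,0.0013,0],[0,0,0],-1],[[0.0069,0.0009,0],[0,0,0],-1],[[0.003,0.0004,0],[0,0,0],-1],[[0.003,0.0004,0],[0,0,0],-1],[[0.003,0.0004,0],[0,0,0],-1],[[0.003,0.0004,0],[0,0,0],-1],[[0.003,0.0004,0],[0,0,0],-1]]'
python3 -m crank '[[[0.005,0.00065,0],[0,0,0],-1],[[0.005,0.00065,0],[0,0,0],-1],[[0.005,0.00065,0],[0,0,0],-1]]'
python3 -m crank '[[[0.005,0.00065,0],[0,0,0],-1],[[0.005,0.00065,0],[0,0,0],-1],[[0.005,0.00065,0],[0,0,0],-1],[[0.005,0.00065,0],[0,0,0],-1],[[0.005,0.00065,0],[0,0,0],-1],[[0.005,0.00065,0],[0,0,0],-1]]'
```

```text
clock: 8.6
tool_pos: [0.4648, 0.0998, 0.0145]
orientation: [180.0, 0.0, 7.4]
force: [-0.8, -0.4, -0.4]
opening: 0.0006
gripper_force: 0.3
clock: 8.9
tool_pos: [0.4802, 0.1018, 0.0144]
orientation: [180.0, 0.0, 7.4]
force: [-0.1, -0.0, 0.1]
opening: 0.0006
gripper_force: 0.3
clock: 9.5
tool_pos: [0.5101, 0.1057, 0.0144]
orientation: [180.0, 0.0, 7.4]
force: [-0.5, 0.2, 1.1]
opening: 0.0004
gripper_force: 0.2
```

```bash
python3 -m crank '[[[0.005,0.00065,0],[0,0,0],-1],[[0.005,0.00065,0],[0,0,0],-1],[[0.005,0.00065,0],[0,0,0],-1],[[0.005,0.00065,0],[0,0,0],-1],[[0.005,0.00065,0],[0,0,0],-1],[[0.005,0.00065,0],[0,0,0],-1],[[0.002,0.0003,0],[0,0,0],-1],[[0.002,0.0002,0],[0,0,0],-1]]'
python3 -m crank '[[[0.001,0.0002,0],[0,0,0],-1],[[0.001,0.0001,0],[0,0,0],-1]]'
python3 - <<'E'
from h import *
p,d,m=snap('top','top3.png')
cv2.imwrite('pics/t3c.png',cv2.resize(p[130:230,230:350],None,fx=5,fy=5,interpolation=cv2.INTER_CUBIC))
E
```

```text
clock: 10.3
tool_pos: [0.5438, 0.1101, 0.0144]
orientation: [180.0, 0.0, 7.4]
force: [-0.2, 0.6, 0.8]
opening: 0.0003
gripper_force: 0.3
clock: 10.5
tool_pos: [0.5457, 0.1103, 0.0144]
orientation: [180.0, 0.0, 7.4]
force: [-0.3, -0.3, -0.1]
opening: 0.0002
gripper_force: 0.1
```

View pics/t3c.png

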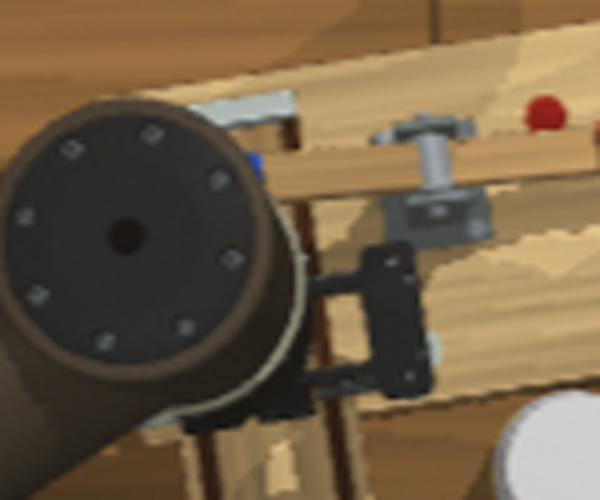

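The view shows the strip's front still a few mm short of the stop at crop (240,108), with the gripper body clear of the arm and fork. I'll creep on until force rises.

```bash
python3 -m crank '[[[0.001,0.0001,0],[0,0,0],-1],[[0.001,0.0001,0],[0,0,0],-1],[[0.001,0.0002,0],[0,0,0],-1]]'; python3 -m crank '[[[0.001,0.0001,0],[0,0,0],-1],[[0.001,0.0001,0],[0,0,0],-1]]'; python3 -m crank '[[[0.001,0.0002,0],[0,0,0],-1],[[0.0005,0,0],[0,0,0],-1]]'
```

```text
clock: 10.85
tool_pos: [0.5488, 0.1108, 0.0145]
orientation: [180.0, -0.0, 7.5]
force: [-1.1, -0.4, -0.4]
opening: 0.0003
gripper_force: 0.2
clock: 11.05
tool_pos: [0.5499, 0.1108, 0.0143]
orientation: [180.0, 0.1, 7.4]
force: [-5.2, 1.2, 2.1]
opening: 0.0005
gripper_force: 2.8
clock: 11.25
tool_pos: [0.55, 0.1105, 0.014]
orientation: [180.0, 0.2, 7.4]
force: [-9.5, 3.4, 6.1]
opening: 0.0007
gripper_force: 4.7
```

Contact with the stop came at TCP x 0.550 (predicted 0.551), with about 12 N total. The strip is home. I'll back off, lift, turn and move above the blue pad.

```bash
python3 -m crank '[[[-0.005,-0.0007,0],[0,0,0],-1],[[-0.025,-0.0033,0],[0,0,0],-1],[[-0.015,-0.002,0.01],[0,0,0],-1],[[0,0,0.05],[0,0,0],-1],[[0,0,0.05],[0,0,0],-1],[[0,0,0.05],[0,0,-8.2],-1],[[0,0,0.03],[0,0,-8.2],-1],[[0,0,0],[0,0,-8.2],-1],[[0,0,0],[0,0,-8.2],-1],[[0.03,0,0],[0,0,-8.2],-1],[[0.03,0.002,0],[0,0,-8.2],-1],[[0.03,0.002,0],[0,0,-8.2],-1]]'
python3 -m crank '[[[0.025,0.002,0],[0,0,-8.2],-1],[[0.01,0.001,0],[0,0,-8.2],-1],[[0,0,0],[0,0,-8.2],-1],[[0,0,0],[0,0,-8],-1],[[0,0,0],[0,0,0],-1]]'
python3 - <<'E'
from h import *
p,d,m=snap('wrist','w4.png'); o=ctrl.get_obs();print(o['tool_pos'],o['force'])
h=cv2.cvtColor(p,cv2.COLOR_BGR2HSV)
k=(h[...,0]>105)&(h[...,0]<130)&(h[...,1]>130)
n,l,s,c=cv2.connectedComponentsWithStats(k.astype(np.uint8))
for i in range(1,n):
    if s[i,4]>200: print(c[i].round(1),s[i],dep(m,[c[i]],d).round(4))
p,d,m=snap('top','top4.png')
cv2.imwrite('pics/t4c.png',cv2.resize(p[130:270,210:350],None,fx=4,fy=4,interpolation=cv2.INTER_CUBIC))
E
```

```text
clock: 12.45
tool_pos: [0.5986, 0.1093, 0.205]
orientation: [-179.9, -0.0, -50.3]
force: [0.3, 0.7, 1.0]
opening: 0.0003
gripper_force: 0.0
clock: 12.95
tool_pos: [0.6325, 0.1121, 0.2043]
orientation: [-180.0, -0.0, -82.7]
force: [-1.3, 0.2, -0.2]
opening: 0.0003
gripper_force: 0.0
[0.63239749 0.11213575 0.2044105 ] [ 0.24372581 -0.56248398 -0.19953096]
[  8.4 188.9] [   0   58   27  193 2444] [[ 1.8187  0.4281 -0.6242]]
[320.1 203.9] [307 185  27  33 641] [[0.6292 0.1124 0.1149]]
```

View pics/w4.png

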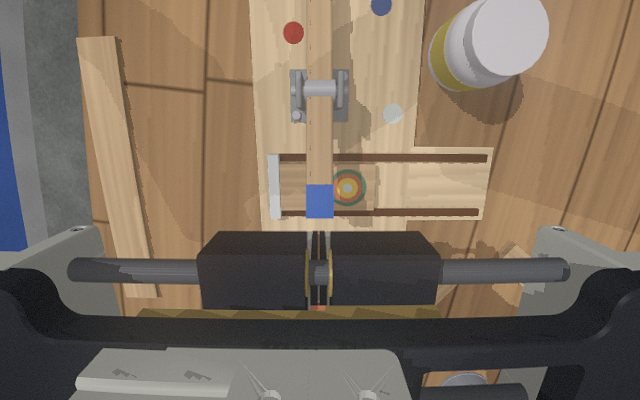

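The wrist view shows the strip flush with the aluminium stop (contact at column 280) and the blue pad over it at (320,204), at (0.630,0.112). I'll press it, with the outward drift of the arc added.

```bash
python3 -m crank '[[[-0.001,0.001,-0.04],[0,0,0],-1],[[-0.001,0,-0.035],[0,0,0],-1],[[0,0,-0.01],[0,0,0],-1],[[0,0,-0.003],[0,0,0],-1],[[0,0,-0.002],[0,0,0],-1],[[0,0,-0.002],[0,0,0],-1]]'
python3 -m crank '[[[0,0,-0.002],[0,0,0],-1],[[0,0.001,-0.002],[0,0,0],-1],[[0,0.001,-0.002],[0,0,0],-1]]'
python3 -m crank '[[[0,0.001,-0.002],[0,0,0],-1],[[0,0.001,-0.002],[0,0,0],-1],[[0,0,-0.002],[0,0,0],-1]]'
```

```text
clock: 13.65
tool_pos: [0.6313, 0.1136, 0.1146]
orientation: [-179.8, 0.0, -82.5]
force: [-3.0, 2.3, 6.0]
opening: 0.0005
gripper_force: 3.1
clock: 13.95
tool_pos: [0.6314, 0.1155, 0.1091]
orientation: [-179.8, 0.0, -82.5]
force: [-2.4, -0.5, 5.8]
opening: 0.0003
gripper_force: 3.0
clock: 14.25
tool_pos: [0.6312, 0.1172, 0.1029]
orientation: [-179.8, 0.0, -82.5]
force: [-3.3, 0.8, 7.0]
opening: 0.0006
gripper_force: 3.1
```

```bash
python3 -m crank '[[[0,0.001,-0.002],[0,0,0],-1],[[0,0.0005,-0.002],[0,0,0],-1],[[0,0.0005,-0.002],[0,0,0],-1],[[0,0,-0.002],[0,0,0],-1],[[0,0,-0.002],[0,0,0],-1]]'
python3 -m crank '[[[0,0.0005,-0.001],[0,0,0],-1],[[0,0,-0.001],[0,0,0],-1],[[0,0,-0.001],[0,0,0],-1]]'
python3 -m crank '[[[0,0.0005,-0.0007],[0,0,0],-1],[[0,0,-0.0007],[0,0,0],-1]]'
python3 -m crank '[[[0,0,-0.0007],[0,0,0],-1],[[0,0,-0.0007],[0,0,0],-1]]'
```

```text
clock: 14.75
tool_pos: [0.631, 0.1195, 0.0928]
orientation: [-179.9, 0.0, -82.5]
force: [-4.3, 0.8, 6.6]
opening: 0.0001
gripper_force: 3.1
clock: 15.05
tool_pos: [0.631, 0.1201, 0.0898]
orientation: [-179.9, 0.0, -82.5]
force: [-4.3, 0.7, 6.4]
opening: 0.0003
gripper_force: 3.0
clock: 15.25
tool_pos: [0.6309, 0.1204, 0.0884]
orientation: [-179.9, 0.0, -82.5]
force: [-4.4, 0.0, 6.3]
opening: 0.0008
gripper_force: 3.0
clock: 15.45
tool_pos: [0.6309, 0.1205, 0.087]
orientation: [-179.9, 0.0, -82.5]
force: [-3.2, 1.0, 6.3]
opening: 0.0006
gripper_force: 3.0
```

```bash
python3 -m crank '[[[-0.0005,0,-0.0007],[0,0,0],-1],[[-0.0005,0,-0.0007],[0,0,0],-1]]'
python3 -m crank '[[[0,0,-0.0007],[0,0,0],-1],[[0,0,-0.0007],[0,0,0],-1]]'
python3 -m crank '[[[0,0,-0.0007],[0,0,0],-1],[[0,0,-0.0005],[0,0,0],-1]]'
```

```text
clock: 15.65
tool_pos: [0.6308, 0.1207, 0.0859]
orientation: [-179.8, 0.0, -82.5]
force: [-1.4, -0.6, 5.8]
opening: 0.0003
gripper_force: 3.0
clock: 15.85
tool_pos: [0.6308, 0.1208, 0.0846]
orientation: [-179.8, 0.1, -82.5]
force: [-2.2, 0.8, 6.0]
opening: 0.0002
gripper_force: 3.0
clock: 16.05
tool_pos: [0.6308, 0.121, 0.0834]
orientation: [-179.8, 0.1, -82.5]
force: [-2.2, 1.2, 7.1]
opening: 0.0002
gripper_force: 3.7
```

```bash
python3 -m crank '[[[0,0,-0.0005],[0,0,0],-1],[[0,0,-0.0003],[0,0,0],-1]]'
python3 -m crank '[[[0,0,-0.0003],[0,0,0],-1],[[0,0,0],[0,0,0],-1]]'
```

```text
clock: 16.25
tool_pos: [0.6308, 0.121, 0.083]
orientation: [-179.8, 0.1, -82.5]
force: [-4.3, 0.9, 10.6]
opening: 0.0005
gripper_force: 5.0
clock: 16.45
tool_pos: [0.6308, 0.121, 0.0828]
orientation: [-179.7, 0.1, -82.5]
force: [-3.0, 1.5, 9.8]
opening: 0.0003
gripper_force: 4.8
```

Force is now rising above the friction level, so the foot met the strip at pad height of about 83.5 mm, within the expected range. I continue to about 15.5 N.

```bash
python3 -m crank '[[[0,0,-0.0004],[0,0,0],-1],[[0,0,0],[0,0,0],-1]]'
python3 -m crank '[[[0,0,-0.0003],[0,0,0],-1],[[0,0,0],[0,0,0],-1]]'
```

```text
clock: 16.65
tool_pos: [0.6308, 0.121, 0.0826]
orientation: [-179.7, 0.1, -82.5]
force: [-4.2, 0.8, 11.3]
opening: 0.0007
gripper_force: 5.5
clock: 16.85
tool_pos: [0.6308, 0.1211, 0.0825]
orientation: [-179.7, 0.1, -82.5]
force: [-4.9, 0.8, 13.1]
opening: 0.0005
gripper_force: 6.0
```

```bash
python3 -m crank '[[[0,0,-0.0004],[0,0,0],-1],[[0,0,0],[0,0,0],-1]]'
python3 -m crank '[[[0,0,-0.0001],[0,0,0],-1],[[0,0,0],[0,0,0],-1],[[0,0,0],[0,0,0],-1]]'
```

```text
clock: 17.05
tool_pos: [0.6308, 0.1211, 0.0822]
orientation: [-179.7, 0.1, -82.5]
force: [-5.7, 0.5, 13.4]
opening: 0.0008
gripper_force: 6.6
clock: 17.35
tool_pos: [0.6308, 0.1211, 0.0822]
orientation: [-179.7, 0.1, -82.5]
force: [-6.0, 2.1, 14.6]
opening: 0.0002
gripper_force: 6.9
```

```bash
python3 -m crank '[[[0,0,-0.0003],[0,0,0],-1],[[0,0,0],[0,0,0],-1]]'
python3 -m crank '[[[0,0,0.003],[0,0,0],-1],[[0,0,0.02],[0,0,0],-1],[[0,0,0.05],[0,0,0],-1],[[0,0,0.05],[0,0,0],-1],[[-0.03,0.035,0],[0,0,0],-1],[[-0.03,0.035,0],[0,0,0],-1],[[-0.03,0.035,0],[0,0,0],-1],[[-0.03,0.035,0],[0,0,0],-1],[[-0.03,0.035,0],[0,0,0],-1],[[0,0,0],[0,0,0],-1]]'
python3 - <<'E'
from h import *
p,d,m=snap('top','top5.png'); print(ctrl.get_obs()['force'])
h=cv2.cvtColor(p,cv2.COLOR_BGR2HSV)
k=((h[...,0]<6)|(h[...,0]>174))&(h[...,1]>160)|((h[...,0]>105)&(h[...,0]<130)&(h[...,1]>130))
n,l,s,c=cv2.connectedComponentsWithStats(k.astype(np.uint8))
for i in range(1,n):
    if s[i,4]>20 and 190<c[i][0]<440 and 110<c[i][1]<260: print(c[i].round(1),s[i,4],dep(m,[c[i]],d).round(4))
cv2.imwrite('pics/t5c.png',cv2.resize(p[110:270,190:440],None,fx=3.2,fy=3.2,interpolation=cv2.INTER_CUBIC))
E
```

```text
clock: 17.55
tool_pos: [0.6308, 0.1211, 0.0821]
orientation: [-179.7, 0.1, -82.5]
force: [-7.1, 1.5, 15.9]
opening: 0.0006
gripper_force: 7.5
clock: 18.55
tool_pos: [0.477, 0.299, 0.2028]
orientation: [-179.9, 0.1, -82.3]
force: [0.2, 0.7, 0.5]
opening: 0.0004
gripper_force: 0.0
[-0.53915397 -0.16950843 -0.0173716 ]
[338.7 151.8] 27 [[ 0.6862 -0.0553  0.0083]]
[357.  155.5] 115 [[ 0.6583 -0.0987  0.0824]]
[274.5 168.2] 107 [[0.6307 0.1191 0.0802]]
[355.2 186. ] 39 [[ 0.5878 -0.0984  0.0066]]
```

View pics/t5c.png

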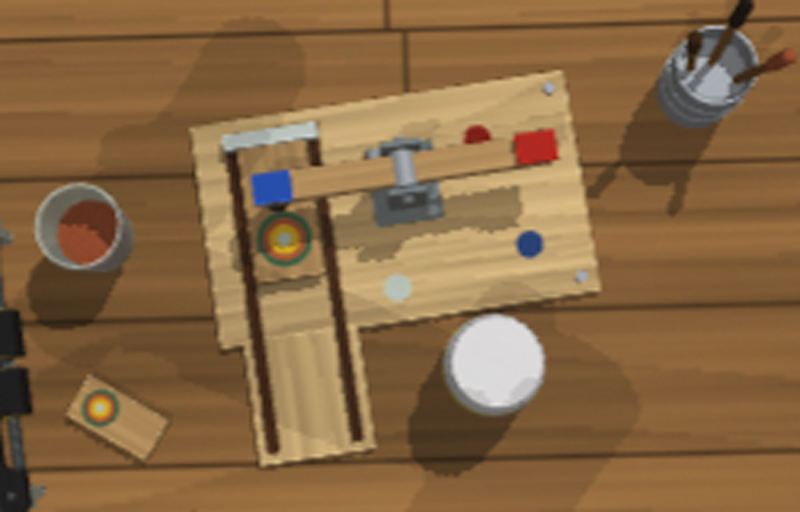

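The strip sits against the stop (crop (270,138)) with the foot on it at (275,205). The cup, tub and tin are undisturbed and the robot is clear.

```bash
python3 -c "
from plant import close_job
print(close_job())"
```

```text
the job is handed in; nothing more can be done
None
```

The job is handed in: the strip is home against the stop and clamped under the foot (last press 15.9 N down, about 17.5 N in total; highest reading of the job about 18 N), and the tin, cup and tub look undisturbed; about 19 s used.

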